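# Load a staple carton through the sprung flaps of the bench dispenser

## Task

Load the orange carton of staples into the green dispenser: slide it flat, long way in, through the two sprung flaps at the mouth and press it gently but firmly home against the end stop inside, so that the flaps swing shut again behind it. The stop has been set for another carton size, so feel for it, and do not crush the carton or force the dispenser or its flaps. Leave the blue carton, the tin of tacks and the red spool where they are.

Things in the scene. Friction and masses are not known exactly. Their poses are not given: they have to be found in the camera images.
- carton: Orange cardboard carton of staples, 62 (its x) x 98 (its y, the long way) x 38 mm high (z up), 0.2 to 0.45 kg, lying flat and loose on the bench; origin at the centre of its underside. Either end may lead.
- dispenser: Green sheet-metal carton dispenser, fixed to the bench, 250 mm long, 106 wide, 50 high. Its x axis is the loading direction (level), z up; origin on the bench top under the middle of its far end. From above a finger slot 42 mm wide is open along the whole lane and through the mouth, between two inward lips (underside 48, top 50 mm above the bench).
- mouth (a point): Middle of the mouth: on the lane floor, 6 mm above the bench, on the centre line, at the flap line (x = -185 mm of the dispenser). x axis = loading direction. Flared cheeks stand in front of it from x = -14 to -1 mm, 78 mm apart at the front, 69 mm at the back, 101 mm over the outside. Behind it the sides are 98 mm apart (flap pocket) up to x = 50 mm.
- sill (a point): Middle of the front edge of the sill, on its top, 62 mm in front of the flap line. The sill is level with the lane floor (6 mm above the bench), 64 mm wide, without side walls.
- lane (a point): On the lane floor, on the centre line, 62 mm past the flap line, where the lane proper begins: 66 mm wide, walls 42 mm high; between x = -12 and 0 mm of this point angled plates narrow from 86 to 66 mm. Further in is the clamped, unyielding end stop with a rubber pad; its place is not measured: a carton that touches it has its rear end 51 to 73 mm past the flap line.
- flap_left (a joint): Left half of the flap (seen when loading), bare steel, 43 mm wide, 36 high, on an upright hinge 43.5 mm left of the centre line, 4 mm behind the flap line. 0 rad = shut, grows as it swings inward (to 1.55); a spring shuts it. A carton in the mouth holds it at about 1.3. Both flaps together resist a carton with about 3 to 10 N and are clear of it once its rear end is 48 mm past the flap line.
- flap_right (a joint): Right half of the flap, mirror image of the left one. The flaps only swing inward: fingertips that have gone in between them come out freely straight up through the finger slot, but are pinched hard if they are drawn back.
- blue_carton: Blue carton, 55 x 110 x 34 mm, bystander; origin at the centre of its underside.
- tack_tin: Open red tin of tacks, 71 mm across, 29 mm high, bystander; origin at the centre of its underside.
- red_spool: Spool of dark red thread standing upright, 38 mm across, 58 mm high, bystander; origin at the centre of its underside.

How it is judged:
On the way, in this order (a step that is already met when the one before it is completed fails the run):
1. the carton, lying flat on the lane floor, has pushed both flaps open with its leading end (value of joint each of flap_left, flap_right above 0.9 rad and x of carton in the frame of mouth between -0.05 and 0.03 m and z of carton in the frame of mouth below 0.006 m), for 0.1 s.
2. the carton, wholly past the flaps, is pressed against the end stop with more than 2 N (x of carton in the frame of mouth above 0.095 m and contact force between carton and stop_pad above 2 N), for 0.02 s.
At the end, for the whole second after the job is handed in: The carton lies flat in the lane, at rest, lengthways, its centre at least 95 mm past the flap line (rear end clear of the flaps), having been pressed against the end stop with more than 2 N, and both flaps are shut behind it (under 0.1 rad) (x of carton in the frame of mouth above 0.095 m and z of carton in the frame of mouth below 0.005 m and angle between the y axis of carton and the x axis of mouth, either way round below 0.12 rad and angle between carton's own z axis and vertical below 0.08 rad and value of joint each of flap_left, flap_right below 0.1 rad and linear speed of carton below 0.01 m/s); the robot touches nothing.
It fails at once if the carton is pressed against the dispenser, its flaps or its end stop with more than 22 N (contact force between carton and dispenser above 22 N).
It fails at once if the robot presses on the dispenser or its flaps with more than 22 N (contact force between any of the arm, the fingers and dispenser above 22 N).
It fails at once if the blue carton is moved more than 15 mm (distance of blue_carton from where it was at the start of the episode above 0.015 m).
It fails at once if the tin of tacks is moved more than 15 mm (distance of tack_tin from where it was at the start of the episode above 0.015 m).
It fails at once if the red spool is moved more than 15 mm or tipped (distance of red_spool from where it was at the start of the episode above 0.015 m or angle between red_spool's own z axis and vertical above 0.3 rad).
It also fails if it takes over 61 s, if anything falls off the work surface, if the arm or the gripper's body presses on something with over 40 N, if the wrist force passes 120 N, or if a joint passes its speed limit or range.

## Robot

A 6-joint arm with a two-finger parallel gripper is mounted at the origin on the work surface; the furniture and walls round the work are solid. World frame = base frame: x ahead of the robot, y to its left, z up, the work surface at z = 0. Lengths are in m, angles in rad, forces in N, time in s.
With the tool pointing down it reaches from about 0.35 to 0.925 m from the base axis. Payload 6.4 kg.
Tool frame: the origin (TCP) lies at the very end of the fingers, on their centre line; the grasp point (between the pads) lies tcp_to_grasp behind it (tcp_to_grasp is the distance from the TCP to the grasp point, in m); z points along the fingers, y is the line along which they close (so a half turn about z gives the same grasp; the last joint's range is limited). The gripper opens to 85 mm and grips with 20 to 120 N. Pads are 22 mm wide; open, the fingers measure 114 mm over their backs; the gripper's body (76 mm by 85 mm) begins 54 mm behind the grasp point. The pads swing forward as they close: fully open they stand 13 mm farther back than shut.
Start: joints at [1.099, 0.245, 1.558, -0, 1.339, -0.174], TCP at [0.191, 0.621, 0.231] pointing down, gripper open.
Joint ranges: [-3.13, 3.13], [-1.02, 2.26], [0.13, 2.54], [-0.95, 4.09], [0.21, 2.88], [-2.74, 2.74]. Speed limits (rad/s): [2.57, 2.57, 3.14, 3.14, 3.14, 3.14].

## Interface

Orientations are given as a unit quaternion [w, x, y, z].
In Python, from cell import state, capture, camera_info, finish_job, tcp_to_grasp gives the robot as it stands.
- The arm moves only by the tool play_rows, never from a script. Its argument "rows" is a list of rows, each a list of 6 numbers: the shift along the tool's x, y, z in mm, then the turn, a rotation vector about the tool's x, y, z in degrees. In form: [[dx, dy, dz, ax, ay, az], ...]. A call has 1 to 20 rows; each row shifts and turns the commanded pose from where the row before left it, along the tool's axes as they then stand; what a row does not reach is not made up. A row lasts 1/10 s, in which the tool goes at most 50 mm and 8.59 degrees, less where a joint would pass 70% of its speed; a pose out of reach is approached as far as the arm can. A call with a gripper value outside its range is refused whole. "jaw" is the gripper's target within -1 to 1 (shut at 1, half-way at 0, fully open at -1), set as the call begins (left out, the last holds). The fingers move at their own pace and stop on an object; "force" is the grip in N (left out, the last holds). Time passes only in rows, so rows that do not move let the fingers close. It gives the time, the measured TCP pose, the force, the opening and the grip force at its end, in the units of the state.
- state(): the state, without advancing time (a new reading comes with each control period).
- capture(name): name is "side" or "top" or "wrist"; returns the picture (400x640x3 uint8, red, green, blue); there is no depth.
- camera_info(name): a dict with "fx", "fy", "cx", "cy" (pixels), "rvec" (rotation vector, rad) and "tvec" (3), from world to camera coordinates, as OpenCV has them. Camera axes: x right, y down, z forward; pixel columns grow to the right and rows downward; lengths in m; the calibration is good to about 2 mm. The wrist camera is an equidistant fisheye: a pixel r from the principal point sees the ray r / f radians off the axis. A picture is of the moment at which its call begins: read the wrist's pose just before it. camera_info takes no time and is no camera call; for the wrist camera it gives the pose at the moment of the call.
- finish_job(): hands the job in; it is judged then, once.
The state is a dict: "time": time; "joint_positions": joint angles; "dq": joint speeds; "tau": joint torques, N m; "tcp_pos": TCP position; "tool_rot": TCP orientation; "force": force on the tool from outside, world axes, zero at the start; "ft_torque": the same for the moment, N m; "gripper_width": finger opening in m; "gripper_force": force on a finger pad.
Only numpy, scipy, OpenCV 4.12 (cv2) and the standard library are available. Lean on these libraries where they do the work, as an engineer would, in place of code of your own. Each camera call takes 0.05 s, during which the arm holds its last target. There are 200 camera calls.

## Working session

There is one attempt and no reset: what is moved stays moved. The work goes in short steps, Python scripts to look and compute and a tool call to move; the robot and the scene stay as the last step left them, time stands still between calls to the robot, and variables do not carry over. Pictures are saved under pics/ and viewed, at most 10 in all, crops included, and the job is handed in when it is done.

Besides the shell and the picture viewer there is one more tool, called after "Call:" by a JSON object that holds its "name" and its "arguments", one argument or row to a line. play_rows: Moves the arm, as the interface text tells. Its arguments: {"type":"object","properties":{"rows":{"type":"array","items":{"type":"array","items":{"type":"number"}}},"jaw":{"type":"number"},"force":{"type":"number"}},"required":["rows"]}

```bash
mkdir -p pics; ls; python3 - <<'E'
from cell import *
import cv2,numpy as np
print(state(),tcp_to_grasp)
for n in("top","side"):
    im=capture(n);cv2.imwrite(f"pics/{n}0.png",im[:,:,::-1]);c=camera_info(n);print(n,c)
E
```

```text
pics
{'time': 0.0, 'joint_positions': array([ 1.09891441e+00,  2.45854019e-01,  1.55901047e+00,  2.43369769e-05,
        1.33873965e+00, -1.74120965e-01]), 'dq': array([-0.00133402,  0.00216026, -0.00049034,  0.00201671, -0.00117149,
        0.00108372]), 'tau': array([ 1.17233052e-03, -4.29510069e+01, -3.26133800e+01, -1.26770747e-04,
        5.30413163e-03,  4.71594348e-06]), 'tcp_pos': array([0.19043741, 0.62088459, 0.2301567 ]), 'tool_rot': array([-3.30463763e-04,  1.48333788e-01,  9.88936841e-01, -9.49973189e-04]), 'force': array([ 0.18774315,  0.26006665, -0.92158984]), 'ft_torque': array([-0.00266288,  0.05607954, -0.07364254]), 'gripper_force': 0.0, 'gripper_width': 0.08535154144338351} 0.0187
top {'fx': 406.61704930303307, 'fy': 406.61704930303307, 'cx': 317.3729340711751, 'cy': 198.61507629465277, 'rvec': array([ 2.14835921, -2.1569901 ,  0.17689443]), 'tvec': array([-0.35440962,  0.44585315,  0.88817713])}
side {'fx': 391.13331491130367, 'fy': 391.13331491130367, 'cx': 317.9193132795993, 'cy': 197.13021238311197, 'rvec': array([ 2.03816386, -0.46337544,  0.28309032]), 'tvec': array([-0.55621291, -0.02685888,  1.15387593])}
```

View pics/top0.png

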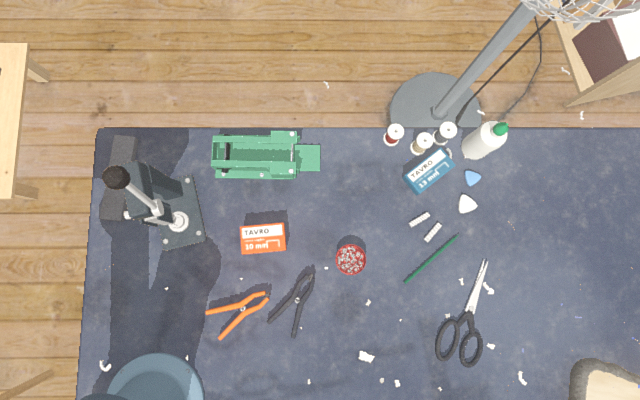

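View pics/side0.png

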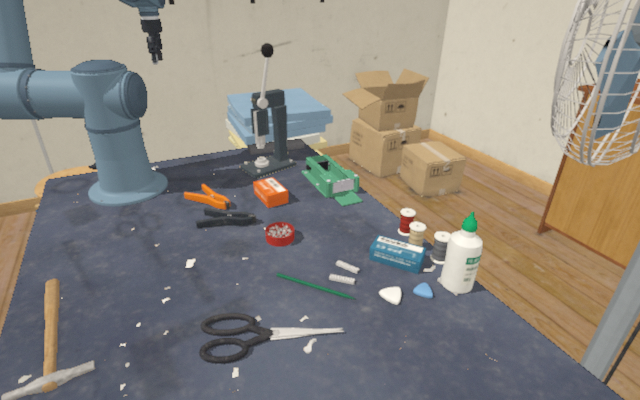

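The top view shows the orange carton at about (263,238), with its long way along the columns. The green dispenser spans (212–320, 130–180) with its sill at the right end, so loading runs toward image left. The tin is at (351,259), the blue carton at (428,170) and the spool near (394,133).

```bash
cat > h.py <<'E'
from cell import *
import cv2,numpy as np
from scipy.spatial.transform import Rotation as R
def cast(n,px,z,ci=None):
    c=ci or camera_info(n);Rm=cv2.Rodrigues(np.array(c["rvec"]))[0];t=np.array(c["tvec"])
    u=(np.atleast_2d(px)-[c["cx"],c["cy"]])/[c["fx"],c["fy"]]
    if n=="wrist":
        r=np.linalg.norm(u,axis=1,keepdims=True);r[r==0]=1e-9
        d=np.hstack([np.sin(r)*u/r,np.cos(r)])
    else: d=np.hstack([u,np.ones((len(u),1))])
    C=-Rm.T@t;d=d@Rm
    return C+d*((z-C[2])/d[:,2])[:,None]
def mask(im,col):
    h=cv2.cvtColor(im,cv2.COLOR_RGB2HSV)
    lo,hi={"orange":((3,150,90),(14,255,255)),"green":((60,60,30),(88,255,255))}[col]
    return cv2.inRange(h,lo,hi)
def comps(m,amin):
    m=cv2.morphologyEx(m,cv2.MORPH_CLOSE,np.ones((7,7)))
    return [c for c in cv2.findContours(m,0,2)[0] if cv2.contourArea(c)>amin]
E
python3 - <<'E'
from h import *
im=cv2.imread("pics/top0.png")[:,:,::-1]
im=np.ascontiguousarray(im)
for col,z in(("orange",.038),("green",.05),("green",.006)):
    for c in comps(mask(im,col),500):
        p=cast("top",c[:,0].astype(float),z)[:,:2].astype(np.float32)
        print(col,z,cv2.boundingRect(c),cv2.minAreaRect(p),cv2.boxPoints(cv2.minAreaRect(p)).round(4).tolist())
sill=cast("top",[[319,145],[319,171],[299,145],[299,171]],.006);print(sill.round(4))
print(cast("top",[[296,131],[296,180],[215,137],[214,180]],.05).round(4))
c=camera_info("top");Rm=cv2.Rodrigues(c["rvec"])[0];print(-Rm.T@c["tvec"])
big=cv2.resize(im[110:270,190:350],None,fx=3.7,fy=3.7,interpolation=cv2.INTER_CUBIC);cv2.imwrite("pics/crop.png",big[:,:,::-1])
E
```

```text
orange 0.038 (206, 291, 63, 49) ((0.19940070807933807, -0.18626543879508972), (0.06768032163381577, 0.13173991441726685), 27.623376846313477) [[0.1388999968767166, -0.1436000019311905], [0.20000000298023224, -0.26030001044273376], [0.2599000036716461, -0.2289000004529953], [0.1987999975681305, -0.11219999939203262]]
orange 0.038 (241, 223, 45, 31) ((0.3562423586845398, -0.2336893230676651), (0.06096309423446655, 0.09782616049051285), 5.134228229522705) [[0.3215000033378601, -0.18770000338554382], [0.3303000032901764, -0.2851000130176544], [0.39100000262260437, -0.27970001101493835], [0.3822000026702881, -0.18219999969005585]]
green 0.05 (211, 130, 109, 50) ((0.5449740290641785, -0.23830333352088928), (0.24478626251220703, 0.1135639175772667), 88.84506225585938) [[0.48570001125335693, -0.359499990940094], [0.5993000268936157, -0.3617999851703644], [0.604200005531311, -0.11710000038146973], [0.49070000648498535, -0.11479999870061874]]
green 0.006 (211, 130, 109, 50) ((0.5565168857574463, -0.23331010341644287), (0.25675761699676514, 0.11911783367395401), 88.8450698852539) [[0.4943999946117401, -0.3605000078678131], [0.6134999990463257, -0.3628999888896942], [0.6187000274658203, -0.10620000213384628], [0.49959999322891235, -0.10379999876022339]]
[[ 0.5786 -0.3613  0.006 ]
 [ 0.515  -0.3609  0.006 ]
 [ 0.5786 -0.3134  0.006 ]
 [ 0.5151 -0.3135  0.006 ]]
[[ 0.5991 -0.3078  0.05  ]
 [ 0.4848 -0.3081  0.05  ]
 [ 0.5849 -0.1234  0.05  ]
 [ 0.4852 -0.1243  0.05  ]]
[ 0.3089521  -0.34040507  0.94969617]
```

View pics/crop.png

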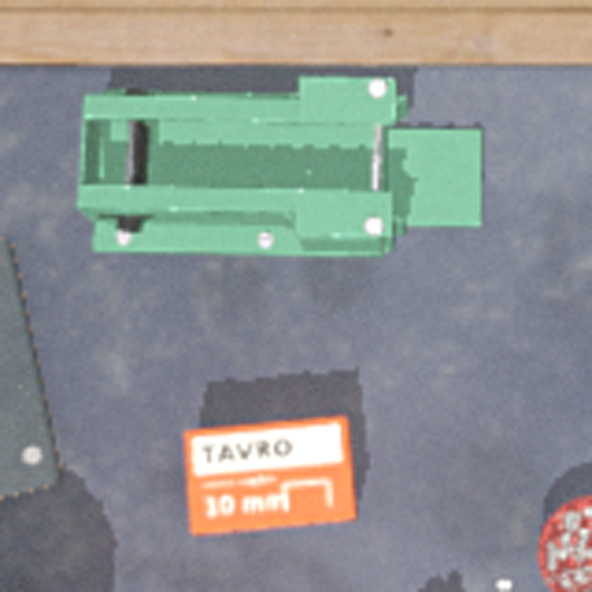

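The crop shows the flaps as a silver strip at crop column 377 and the black stop pad at about crop column 138–148. The sill's front edge is at crop column 482. A tall lever press stands in the arm's way, so I triangulate its knob before sweeping past.

```bash
cat >> h.py <<'E'
def P(n):
    c=camera_info(n);K=np.array([[c["fx"],0,c["cx"]],[0,c["fy"],c["cy"]],[0,0,1]])
    return K@np.c_[cv2.Rodrigues(np.array(c["rvec"]))[0],c["tvec"]]
def tri(a,b):
    X=cv2.triangulatePoints(P("top"),P("side"),np.array(a,float).reshape(2,1),np.array(b,float).reshape(2,1));return (X[:3]/X[3]).ravel()
def plan(way,yaw,n):
    "polar path through way=[(r,deg,z)..], total yaw in deg, n rows -> tool-frame rows"
    s=state();p=np.array(s["tcp_pos"]);q=np.array(s["tool_rot"]);r=R.from_quat(q[[1,2,3,0]])
    pts=np.array([(np.hypot(*p[:2]),np.degrees(np.arctan2(p[1],p[0])),p[2])]+way);k=np.linspace(0,1,len(pts))
    rows=[]
    for i in range(1,n+1):
        a=[np.interp(i/n,k,pts[:,j]) for j in range(3)];t=np.radians(a[1]);w=np.array([a[0]*np.cos(t),a[0]*np.sin(t),a[2]])
        d=np.round(r.inv().apply(w-p)*1000);row=[*d,0,0,round(-yaw/n,1)];rows.append(row)
        p=p+r.apply(d/1000);r=r*R.from_rotvec([0,0,np.radians(row[5])])
    return rows,p
E
python3 - <<'E'
from h import *
print(tri((115,177),(267,50)),tri((178,221),(262,168)), tri((157,208),(263,102)))
print(cast("top",[[231,146],[231,158]],.03),cast("top",[[292,144],[292,161]],.042))
for b in ([(.62,25,.48),(.55,-10,.48),(.455,-36.2,.22)],):
  rows,p=plan(b,-68,30);print(str([[float(x) for x in r] for r in rows]).replace('.0,',','),p, max(np.linalg.norm(r[:3]) for r in rows))
E
```

```text
[ 0.42795648 -0.05832644  0.36845634] [ 0.39832962 -0.03226342  0.00081304] [ 0.40203942 -0.06802875  0.22716088]
[[ 0.56942148 -0.15624955  0.03      ]
 [ 0.54081343 -0.15698847  0.03      ]] [[ 0.57068767 -0.29837386  0.042     ]
 [ 0.53060205 -0.29853099  0.042     ]]
[[-54, -5, -25, 0, 0, 2.3], [-54, -8, -25, 0, 0, 2.3], [-52, -10, -25, 0, 0, 2.3], [-53, -12, -25, 0, 0, 2.3], [-51, -14, -25, 0, 0, 2.3], [-50, -17, -25, 0, 0, 2.3], [-50, -18, -25, 0, 0, 2.3], [-48, -21, -25, 0, 0, 2.3], [-47, -22, -25, 0, 0, 2.3], [-46, -25, -24, 0, 0, 2.3], [-31, -23, -0, 0, 0, 2.3], [-30, -24, -0, 0, 0, 2.3], [-28, -24, -0, 0, 0, 2.3], [-28, -24, -0, 0, 0, 2.3], [-27, -25, -0, 0, 0, 2.3], [-26, -25, -0, 0, 0, 2.3], [-25, -25, -0, 0, 0, 2.3], [-25, -26, -0, 0, 0, 2.3], [-23, -26, 0, 0, 0, 2.3], [-23, -26, 0, 0, 0, 2.3], [-14, -23, 26, 0, 0, 2.3], [-13, -22, 26, 0, 0, 2.3], [-12, -23, 26, 0, 0, 2.3], [-13, -22, 26, 0, 0, 2.3], [-12, -22, 26, 0, 0, 2.3], [-11, -22, 26, 0, 0, 2.3], [-11, -22, 26, 0, 0, 2.3], [-10, -21, 26, 0, 0, 2.3], [-10, -21, 27, 0, 0, 2.3], [-10, -21, 26, 0, 0, 2.3]] [ 0.36746492 -0.26888474  0.21953968] 60.0416522091123
```

The knob is about 0.37 m high at (0.43, −0.06), so the tool will pass over it at 0.48 m.

```bash
python3 - <<'E'
from h import *
rows,p=plan([(.62,25,.48),(.55,-15,.48),(.455,-36.2,.22)],-68,39);print(str([[int(x) for x in r[:3]] for r in rows]),rows[0][5],p, max(np.linalg.norm(r[:3]) for r in rows))
E
```

```text
[[-42, -4, -19], [-41, -5, -19], [-41, -6, -20], [-41, -8, -19], [-40, -9, -19], [-39, -11, -19], [-40, -12, -19], [-38, -13, -20], [-38, -15, -19], [-37, -16, -19], [-37, -17, -19], [-36, -18, -19], [-35, -19, -19], [-27, -20, 0], [-26, -21, 0], [-25, -21, 0], [-25, -21, 0], [-24, -22, 0], [-23, -22, 0], [-23, -23, 0], [-21, -23, 0], [-21, -24, 0], [-20, -23, 0], [-19, -24, 0], [-19, -24, 0], [-17, -25, 0], [-6, -16, 20], [-6, -16, 20], [-6, -16, 20], [-5, -15, 20], [-6, -16, 20], [-5, -15, 20], [-5, -15, 20], [-5, -15, 20], [-5, -15, 20], [-5, -15, 20], [-5, -14, 20], [-4, -15, 21], [-4, -14, 20]] 1.7 [ 0.36725187 -0.26834081  0.21953898] 46.2709412050371
```

Call:
{"name": "play_rows", "arguments": {
  "rows": [
    [-42,-4,-19,0,0,1.7],
    [-41,-5,-19,0,0,1.7],
    [-41,-6,-20,0,0,1.7],
    [-41,-8,-19,0,0,1.7],
    [-40,-9,-19,0,0,1.7],
    [-39,-11,-19,0,0,1.7],
    [-40,-12,-19,0,0,1.7],
    [-38,-13,-20,0,0,1.7],
    [-38,-15,-19,0,0,1.7],
    [-37,-16,-19,0,0,1.7],
    [-37,-17,-19,0,0,1.7],
    [-36,-18,-19,0,0,1.7],
    [-35,-19,-19,0,0,1.7],
    [-27,-20,0,0,0,1.7],
    [-26,-21,0,0,0,1.7],
    [-25,-21,0,0,0,1.7],
    [-25,-21,0,0,0,1.7],
    [-24,-22,0,0,0,1.7],
    [-23,-22,0,0,0,1.7],
    [-23,-23,0,0,0,1.7]
  ]
}}

```text
time: 2.1
tcp_pos: [0.5815, 0.0337, 0.4796]
tool_rot: [-0.001, 0.432, 0.902, -0.0]
force: [-0.6, 0.7, 0.4]
gripper_width: 0.0854
gripper_force: 0.0
```

Call:
{"name": "play_rows", "arguments": {
  "rows": [
    [-21,-23,0,0,0,1.7],
    [-21,-24,0,0,0,1.7],
    [-20,-23,0,0,0,1.7],
    [-19,-24,0,0,0,1.7],
    [-19,-24,0,0,0,1.7],
    [-17,-25,0,0,0,1.7],
    [-6,-16,20,0,0,1.7],
    [-6,-16,20,0,0,1.7],
    [-6,-16,20,0,0,1.7],
    [-5,-15,20,0,0,1.7],
    [-6,-16,20,0,0,1.7],
    [-5,-15,20,0,0,1.7],
    [-5,-15,20,0,0,1.7],
    [-5,-15,20,0,0,1.7],
    [-5,-15,20,0,0,1.7],
    [-5,-15,20,0,0,1.7],
    [-5,-14,20,0,0,1.7],
    [-4,-15,21,0,0,1.7],
    [-4,-14,20,0,0,1.7],
    [0,0,0,0,0,0]
  ]
}}

```text
time: 4.1
tcp_pos: [0.3653, -0.2666, 0.216]
tool_rot: [-0.003, 0.666, 0.746, 0.0]
force: [0.6, 0.1, -0.3]
gripper_width: 0.0856
gripper_force: 0.0
```

```bash
cat >> h.py <<'E'
def tool():
    s=state();q=np.array(s["tool_rot"]);return np.array(s["tcp_pos"]),R.from_quat(q[[1,2,3,0]]),s
E
python3 - <<'E'
from h import *
p,r,s=tool();print(s["time"],p,r.as_matrix().round(3).tolist())
ci=camera_info("wrist");im=capture("wrist");cv2.imwrite("pics/w1.png",im[:,:,::-1]);print(ci)
for c in comps(mask(im,"orange"),500):
    q=cast("wrist",c[:,0].astype(float),.038,ci)[:,:2].astype(np.float32);print(cv2.boundingRect(c),cv2.minAreaRect(q),cv2.boxPoints(cv2.minAreaRect(q)).round(4).tolist())
E
```

```text
4.1 [ 0.36529212 -0.26659924  0.21596055] [[-0.114, 0.994, -0.004], [0.994, 0.114, 0.005], [0.006, -0.004, -1.0]]
{'fx': 309.70691628693146, 'fy': 309.70691628693146, 'cx': 317.26812944944936, 'cy': 198.24232604617734, 'rvec': array([-2.82988716, -0.16101314, -0.02056376]), 'tvec': array([-0.33173453, -0.32662316,  0.2741689 ])}
(580, 367, 60, 33) ((1.4367268085479736, -0.8565478324890137), (0.11522775888442993, 0.7810338735580444), 63.33132553100586) [[1.061900019645691, -0.7328000068664551], [1.7597999572753906, -1.083299994468689], [1.8115999698638916, -0.9803000092506409], [1.1136000156402588, -0.629800021648407]]
(575, 140, 65, 235) ((1.1390068531036377, -0.553462564945221), (0.2452658712863922, 0.9907452464103699), 45.61111068725586) [[0.6991999745368958, -0.2946000099182129], [1.4071999788284302, -0.9876000285148621], [1.5787999629974365, -0.8123999834060669], [0.8708000183105469, -0.1193000003695488]]
(284, 98, 62, 93) ((0.3568022549152374, -0.2334778904914856), (0.06257712095975876, 0.09817654639482498), 5.268311500549316) [[0.32109999656677246, -0.1875], [0.3301999866962433, -0.28519999980926514], [0.39250001311302185, -0.27950000762939453], [0.38350000977516174, -0.18170000612735748]]
(140, 25, 77, 119) ((0.2090936154127121, -0.1819881945848465), (0.0713362917304039, 0.1297217607498169), 29.07733726501465) [[0.14640000462532043, -0.14259999990463257], [0.2093999981880188, -0.25600001215934753], [0.2718000113964081, -0.22130000591278076], [0.2087000012397766, -0.1080000028014183]]
```

View pics/w1.png

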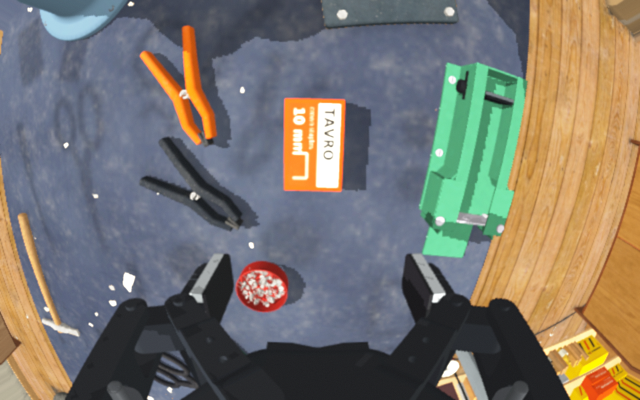

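The wrist view shows the carton at (315,145) and the dispenser at right, with its flaps at about (472,219) and the stop at about (497,98). The carton's measured centre is (0.357, −0.2335), tilted 5.2°. Going down to grip 25 mm behind its centre.

Call:
{"name": "play_rows", "arguments": {
  "rows": [
    [8,-4,0,0,0,1.3],
    [0,0,40,0,0,0],
    [0,0,45,0,0,0],
    [0,0,45,0,0,0],
    [0,0,40,0,0,0],
    [0,0,20,0,0,0],
    [0,0,10,0,0,0],
    [0,0,5,0,0,0],
    [0,0,0,0,0,0],
    [0,0,0,0,0,0]
  ]
}}

```text
time: 5.15
tcp_pos: [0.3636, -0.2613, 0.0158]
tool_rot: [0.001, 0.673, 0.739, -0.0]
force: [1.0, -0.5, 0.2]
gripper_width: 0.0852
gripper_force: 0.0
```

Call:
{"name": "play_rows", "arguments": {
  "jaw": 1,
  "force": 40,
  "rows": [
    [0,0,0,0,0,0],
    [0,0,0,0,0,0],
    [0,0,0,0,0,0],
    [0,0,0,0,0,0],
    [0,0,0,0,0,0],
    [0,0,0,0,0,0],
    [0,0,0,0,0,0],
    [0,0,0,0,0,0]
  ]
}}

```text
time: 5.95
tcp_pos: [0.363, -0.2611, 0.0155]
tool_rot: [0.001, 0.673, 0.739, -0.0]
force: [-1.8, 1.3, 6.7]
gripper_width: 0.0615
gripper_force: 42.8
```

Call:
{"name": "play_rows", "arguments": {
  "rows": [
    [0,0,-10,0,0,0],
    [0,0,-30,0,0,0],
    [0,0,-40,0,0,0],
    [-25,28,-20,0,0,0],
    [-25,28,0,0,0,1],
    [-25,28,0,0,0,1],
    [-25,29,0,0,0,1],
    [-25,29,0,0,0,1],
    [-20,25,0,0,0,1],
    [-10,0,0,0,0,0],
    [0,0,0,0,0,0],
    [0,0,0,0,0,0],
    [0,0,0,0,0,0]
  ]
}}

```text
time: 7.25
tcp_pos: [0.5378, -0.4031, 0.1139]
tool_rot: [-0.001, 0.705, 0.709, 0.0]
force: [-0.1, 0.5, -3.3]
gripper_width: 0.0611
gripper_force: 46.4
```

```bash
python3 - <<'E'
from h import *
p,r,s=tool();print(s["time"],p,r.as_matrix().round(3).tolist(),s["gripper_width"],s["force"])
ci=camera_info("wrist");im=capture("wrist");cv2.imwrite("pics/w2.png",im[:,:,::-1])
Rm=cv2.Rodrigues(ci["rvec"])[0];print(-Rm.T@ci["tvec"])
E
```

```text
7.25 [ 0.53779004 -0.40310774  0.11394891] [[-0.006, 1.0, -0.001], [1.0, 0.006, 0.001], [0.001, -0.001, -1.0]] 0.061133588247235124 [-0.10039472  0.45142214 -3.25627605]
[ 0.53702176 -0.32478355  0.25680959]
```

View pics/w2.png

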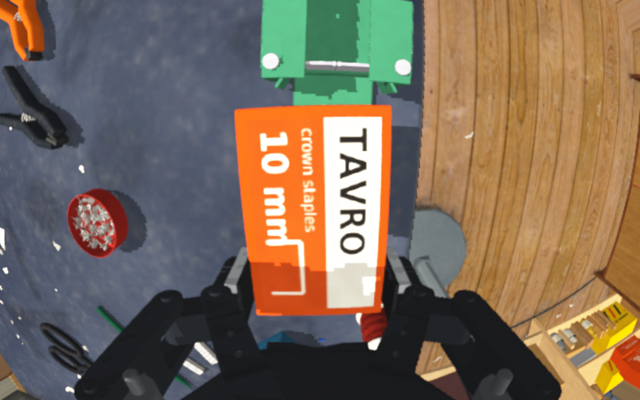

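The image shows the carton in the grip with front corners at (236,108) and (391,105) and rear corners at (257,313) and (384,313). The front looks wider, so it may be pitched. I'll solve its pose from the corners and check it in the side view.

```bash
cat >> h.py <<'E'
def fish(px,ci):
    u=(np.atleast_2d(px)-[ci["cx"],ci["cy"]])/[ci["fx"],ci["fy"]];r=np.linalg.norm(u,axis=1,keepdims=True);return u/r*np.tan(r)
def pnp(px,obj,ci):
    _,rv,tv=cv2.solvePnP(np.array(obj,float),fish(np.array(px,float),ci).reshape(-1,1,2),np.eye(3),None)
    Rm=cv2.Rodrigues(ci["rvec"])[0];Rc=cv2.Rodrigues(rv)[0]
    return Rm.T@Rc, Rm.T@(tv.ravel()-ci["tvec"])
E
python3 - <<'E'
from h import *
ci=camera_info("wrist")
im=np.ascontiguousarray(cv2.imread("pics/w2.png")[:,:,::-1])
Rm=cv2.Rodrigues(ci["rvec"])[0];print(Rm.round(3).tolist())
# object frame: x right, y forward(front), z up ; top face
A,t=pnp([(236,108),(391,105),(384,313),(257,313)],[(-.031,.049,0),(.031,.049,0),(.031,-.049,0),(-.031,-.049,0)],ci)
print(A.round(3),t.round(4))
im=capture("side");c=cv2.resize(im[120:260,230:430],None,fx=4,fy=4,interpolation=cv2.INTER_CUBIC);cv2.imwrite("pics/s2.png",c[:,:,::-1])
E
```

```text
[[1.0, 0.005, -0.0], [0.005, -0.952, 0.307], [0.002, -0.307, -0.952]]
[[ 0.999 -0.035 -0.039]
 [ 0.036  0.999  0.027]
 [ 0.038 -0.028  0.999]] [ 0.5371 -0.3749  0.1354]
```

View pics/s2.png

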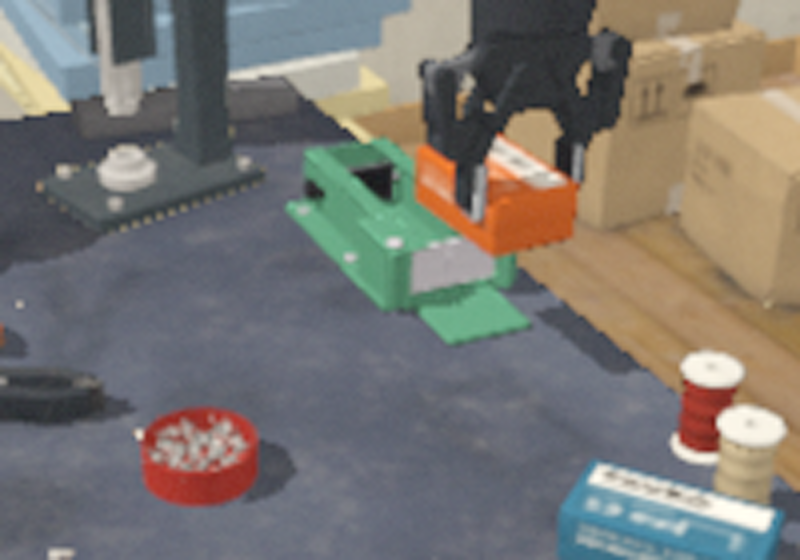

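The side view shows the carton level in the gripper, so the apparent pitch was only camera tilt. I'll cast the dispenser features seen in this wrist view, which is calibrated to the same arm pose.

```bash
python3 - <<'E'
from h import *
ci=camera_info("wrist")
im=np.ascontiguousarray(cv2.imread("pics/w2.png")[:,:,::-1])
m=mask(im,"green")
for v in (4,20,30,45,88,94,100): 
    u=np.where(m[v,230:430])[0]+230
    seg=np.split(u,np.where(np.diff(u)>2)[0]+1)
    z=.006 if v>86 else .05
    print(v,[(int(s[0]),int(s[-1]),cast("wrist",[[s[0],v],[s[-1]+1,v]],z,ci)[:,:2].round(4).tolist()) for s in seg if len(s)>4])
print("rivets",cast("wrist",[[270,61],[402.5,67]],.05,ci).round(4).tolist(),"flap",cast("wrist",[[306,64],[369,69]],.042,ci).round(4).tolist())
# top view lines
t=np.ascontiguousarray(cv2.imread("pics/top0.png")[:,:,::-1]);mt=mask(t,"green")
for u in (220,235,250,265,280,305,310,315):
    v=np.where(mt[120:190,u])[0]+120;z=.006 if u>300 else .05
    print(u,v[0],v[-1],cast("top",[[u,v[0]],[u,v[-1]+1]],z)[:,:2].round(4).tolist())
g=cv2.cvtColor(t,cv2.COLOR_RGB2HSV)[:,:,2]
for u in (220,240,260,270):print(u,g[134:166,u].tolist())
E
```

```text
4 [(262, 413, [[0.5002, -0.2563], [0.6028, -0.2527]])]
20 [(261, 413, [[0.4998, -0.268], [0.6025, -0.2648]])]
30 [(261, 413, [[0.4999, -0.2752], [0.6024, -0.2721]])]
45 [(260, 413, [[0.4994, -0.2858], [0.6023, -0.283]])]
88 [(279, 284, [[0.5068, -0.3137], [0.5116, -0.3138]]), (293, 373, [[0.518, -0.3139], [0.5829, -0.3128]]), (379, 396, [[0.587, -0.3126], [0.602, -0.3117]])]
94 [(293, 372, [[0.518, -0.3188], [0.5821, -0.3177]])]
100 [(293, 372, [[0.518, -0.3237], [0.5822, -0.3226]])]
rivets [[0.5061, -0.2972, 0.05], [0.5942, -0.2993, 0.05]] flap [[0.5296, -0.2988, 0.042], [0.5726, -0.3013, 0.042]]
220 135 177 [[0.5896, -0.1346], [0.4897, -0.1376]]
235 135 177 [[0.5896, -0.1687], [0.4897, -0.1711]]
250 135 178 [[0.5896, -0.2028], [0.4873, -0.2048]]
265 135 178 [[0.5896, -0.237], [0.4872, -0.2384]]
280 131 178 [[0.5991, -0.2712], [0.4872, -0.2721]]
305 145 170 [[0.5786, -0.3278], [0.5151, -0.3277]]
310 145 170 [[0.5786, -0.3397], [0.5151, -0.3396]]
315 145 170 [[0.5786, -0.3517], [0.515, -0.3514]]
220 [134, 161, 198, 199, 200, 200, 201, 211, 187, 195, 201, 202, 204, 203, 161, 150, 152, 152, 148, 149, 150, 148, 148, 152, 147, 153, 205, 201, 201, 200, 201, 200]
240 [109, 153, 209, 202, 199, 199, 201, 201, 185, 199, 199, 202, 197, 203, 201, 158, 152, 152, 149, 153, 155, 152, 149, 155, 153, 154, 170, 197, 203, 197, 202, 201]
260 [110, 138, 165, 197, 200, 203, 200, 198, 211, 198, 197, 200, 202, 203, 204, 164, 151, 152, 158, 155, 153, 154, 152, 157, 152, 147, 141, 208, 202, 201, 202, 203]
270 [138, 185, 161, 198, 193, 195, 198, 203, 202, 179, 195, 201, 200, 202, 204, 204, 165, 155, 155, 156, 153, 154, 154, 155, 153, 150, 155, 218, 209, 205, 205, 205]
```

Call:
{"name": "play_rows", "arguments": {
  "rows": [
    [0,0,0,0,0,2],
    [4,5,0,0,0,0],
    [4,6,0,0,0,0],
    [0,0,20,0,0,0],
    [0,0,30,0,0,0],
    [0,0,20,0,0,0],
    [0,0,10,0,0,0],
    [0,0,0,0,0,0],
    [0,0,0,0,0,0],
    [0,0,0,0,0,0]
  ]
}}

```text
time: 8.35
tcp_pos: [0.5511, -0.3975, 0.0362]
tool_rot: [0.002, 0.717, 0.697, 0.0]
force: [-0.0, -0.8, -4.5]
gripper_width: 0.0613
gripper_force: 46.4
```

```bash
python3 - <<'E'
from h import *
p,r,s=tool();print(s["time"],p,r.as_matrix().round(3).tolist(),s["force"])
ci=camera_info("wrist");im=capture("wrist");cv2.imwrite("pics/w3.png",im[:,:,::-1])
mo=mask(im,"orange");mg=mask(im,"green")
for v in range(40,260,15):
    out=[]
    for m,z in((mo,.056),(mg,.006)):
        u=np.where(m[v,200:440])[0]+200
        if len(u)>4: out.append((int(u[0]),int(u[-1]),cast("wrist",[[u[0],v],[u[-1]+1,v]],z,ci)[:,:2].round(4).tolist()))
        else: out.append(None)
    print(v,out)
E
```

```text
8.35 [ 0.5510624  -0.39745684  0.03624701] [[0.029, 1.0, 0.002], [1.0, -0.029, -0.002], [-0.002, 0.002, -1.0]] [-0.00954445 -0.76404546 -4.48324613]
40 [None, (200, 427, [[0.4874, -0.278], [0.6172, -0.2823]])]
55 [None, (217, 427, [[0.4976, -0.2885], [0.6169, -0.2913]])]
70 [None, (207, 426, [[0.4912, -0.2966], [0.616, -0.3002]])]
85 [None, (200, 406, [[0.4864, -0.3048], [0.6038, -0.3096]])]
100 [None, (253, 368, [[0.5174, -0.3164], [0.5818, -0.3186]])]
115 [(235, 391, [[0.5198, -0.3225], [0.5827, -0.3246]]), None]
130 [(236, 391, [[0.5198, -0.3287], [0.5827, -0.3306]]), None]
145 [(237, 391, [[0.5198, -0.3349], [0.5828, -0.3368]]), None]
160 [(238, 439, [[0.5197, -0.3411], [0.6044, -0.3431]]), None]
175 [(239, 390, [[0.5195, -0.3475], [0.5827, -0.3494]]), None]
190 [(241, 389, [[0.5197, -0.354], [0.5825, -0.3559]]), None]
205 [(242, 388, [[0.5195, -0.3607], [0.5824, -0.3626]]), None]
220 [(244, 388, [[0.5196, -0.3676], [0.5827, -0.3696]]), None]
235 [(246, 387, [[0.5196, -0.3748], [0.5827, -0.3768]]), None]
250 [(247, 385, [[0.5192, -0.3823], [0.5822, -0.3843]]), None]
```

View pics/w3.png

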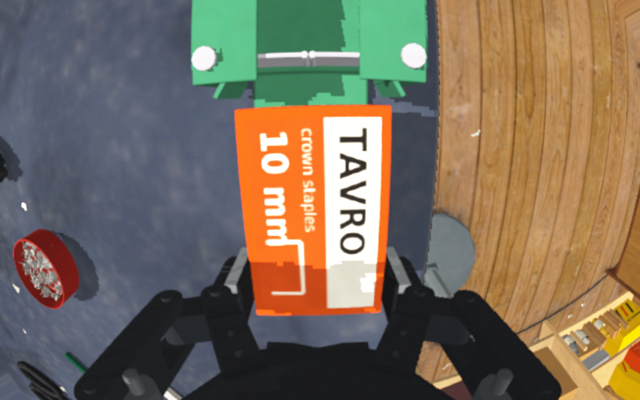

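The carton is centred at x≈0.551 with its front at y≈−0.319, just ahead of the cheeks. The sill centre is about 0.549. I'll shift 2 mm left, turn slightly and lower.

Call:
{"name": "play_rows", "arguments": {
  "rows": [
    [0,-2,0,0,0,0.5],
    [0,0,5,0,0,0],
    [0,0,4,0,0,0],
    [0,0,3,0,0,0],
    [0,0,1,0,0,0],
    [0,0,0,0,0,0],
    [0,0,0,0,0,0]
  ]
}}

```text
time: 9.1
tcp_pos: [0.5481, -0.3965, 0.0215]
tool_rot: [0.0, 0.72, 0.694, -0.0]
force: [-0.4, 1.2, -1.2]
gripper_width: 0.0613
gripper_force: 46.8
```

Call:
{"name": "play_rows", "arguments": {
  "rows": [
    [0,0,0.5,0,0,0],
    [0,0,0.5,0,0,0],
    [0,0,0,0,0,0],
    [0,0,0,0,0,0]
  ]
}}

```text
time: 9.5
tcp_pos: [0.5481, -0.3968, 0.021]
tool_rot: [0.0, 0.72, 0.694, -0.0]
force: [-4.4, 1.2, 5.4]
gripper_width: 0.0614
gripper_force: 47.6
```

Contact with the sill is made. I'll ease off slightly and slide forward.

Call:
{"name": "play_rows", "arguments": {
  "rows": [
    [0,0,-0.5,0,0,0],
    [2,0,0,0,0,0],
    [3,-0.1,0,0,0,0],
    [3,0,0,0,0,0],
    [3,-0.1,0,0,0,0],
    [3,0,0,0,0,0],
    [2,0,0,0,0,0]
  ]
}}

```text
time: 10.2
tcp_pos: [0.549, -0.3808, 0.0215]
tool_rot: [0.001, 0.72, 0.694, -0.0]
force: [0.9, -5.7, 5.4]
gripper_width: 0.0612
gripper_force: 47.6
```

```bash
python3 - <<'E'
from h import *
p,r,s=tool();print(s["time"],p,s["force"],s["ft_torque"])
ci=camera_info("wrist");im=capture("wrist");cv2.imwrite("pics/w4.png",im[:,:,::-1])
mo=mask(im,"orange");mg=mask(im,"green")
for v in range(10,260,20):
    out=[]
    for m,z in((mo,.044),(mg,.05)):
        u=np.where(m[v,150:480])[0]+150
        sg=np.split(u,np.where(np.diff(u)>3)[0]+1)
        out.append([cast("wrist",[[a[0],v],[a[-1]+1,v]],z,ci)[:,:2].round(4).tolist() for a in sg if len(a)>5])
    print(v,out)
E
```

```text
10.2 [ 0.54901838 -0.38081715  0.02154697] [ 0.92851593 -5.68650832  5.36468529] [-0.59904988  0.16923133  0.09536295]
10 [[], [[[0.5005, -0.2608], [0.6012, -0.2654]]]]
30 [[], [[[0.5, -0.2692], [0.601, -0.2737]]]]
50 [[], [[[0.4998, -0.2775], [0.601, -0.2818]]]]
70 [[], [[[0.4995, -0.2855], [0.6008, -0.2898]]]]
90 [[], [[[0.5111, -0.2949], [0.5293, -0.2968]], [[0.571, -0.2985], [0.5883, -0.2982]]]]
110 [[[[0.5277, -0.3043], [0.5714, -0.3061]]], [[[0.4996, -0.3014], [0.5022, -0.3017]], [[0.5073, -0.3022], [0.5285, -0.3042]], [[0.5708, -0.3059], [0.5998, -0.3055]]]]
130 [[[[0.5187, -0.3116], [0.5449, -0.3132]], [[0.5487, -0.3134], [0.5534, -0.3136]], [[0.5769, -0.3141], [0.5806, -0.3141]]], [[[0.5107, -0.3103], [0.5199, -0.3111]], [[0.5803, -0.3135], [0.5895, -0.3135]]]]
150 [[[[0.5188, -0.3197], [0.5282, -0.3203]], [[0.531, -0.3204], [0.5449, -0.3211]], [[0.5488, -0.3213], [0.5535, -0.3215]], [[0.5765, -0.3221], [0.5807, -0.3221]]], []]
170 [[[[0.5184, -0.3279], [0.5288, -0.3285]], [[0.5385, -0.3289], [0.5477, -0.3293]], [[0.5488, -0.3293], [0.5532, -0.3295]], [[0.5766, -0.3303], [0.5804, -0.3303]]], []]
190 [[[[0.5183, -0.3364], [0.5281, -0.3368]], [[0.5367, -0.3372], [0.5445, -0.3375]], [[0.5497, -0.3377], [0.5534, -0.3378]], [[0.5764, -0.3387], [0.5802, -0.3388]]], []]
210 [[[[0.5182, -0.3452], [0.5281, -0.3455]], [[0.5365, -0.3458], [0.5444, -0.3461]], [[0.5485, -0.3463], [0.5531, -0.3464]], [[0.5762, -0.3474], [0.5801, -0.3476]]], []]
230 [[[[0.5184, -0.3544], [0.5281, -0.3546]], [[0.5367, -0.3549], [0.5444, -0.3552]], [[0.5465, -0.3552], [0.5528, -0.3555]], [[0.5761, -0.3566], [0.5801, -0.3568]]], []]
250 [[[[0.518, -0.3641], [0.5408, -0.3646]], [[0.5434, -0.3647], [0.5526, -0.365]], [[0.576, -0.3663], [0.5797, -0.3665]]], []]
```

View pics/w4.png

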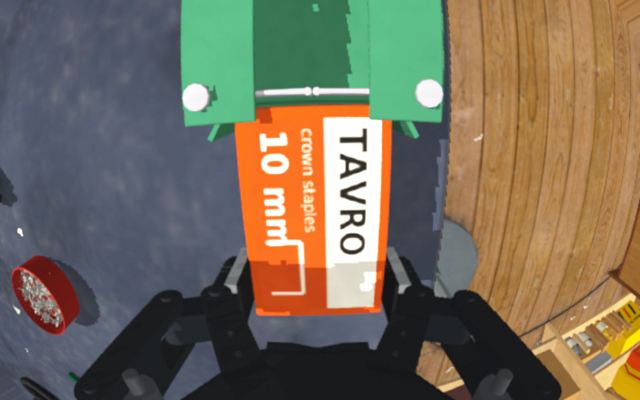

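The carton's nose is at the flaps (silver bar at row 92). The carton centre (0.5498) matches the slot centre (0.5501). Continuing with a little less downward pressure.

Call:
{"name": "play_rows", "arguments": {
  "rows": [
    [0,0,-0.7,0,0,0.4],
    [3,-0.1,0,0,0,0],
    [3,-0.1,0,0,0,0],
    [3,0,0,0,0,0],
    [3,-0.1,0,0,0,0],
    [3,0,0,0,0,0]
  ]
}}

```text
time: 10.85
tcp_pos: [0.5487, -0.367, 0.0216]
tool_rot: [0.002, 0.723, 0.691, -0.001]
force: [-0.7, -10.4, 0.4]
gripper_width: 0.0607
gripper_force: 47.0
```

Call:
{"name": "play_rows", "arguments": {
  "rows": [
    [3,-0.1,0,0,0,0],
    [3,-0.1,0,0,0,0],
    [3,0,0,0,0,0],
    [3,-0.1,0,0,0,0],
    [3,0,0,0,0,0]
  ]
}}

```text
time: 11.35
tcp_pos: [0.5491, -0.3515, 0.0216]
tool_rot: [0.001, 0.723, 0.691, -0.001]
force: [-0.4, -8.1, 1.7]
gripper_width: 0.0611
gripper_force: 47.1
```

Call:
{"name": "play_rows", "arguments": {
  "rows": [
    [3,-0.1,0,0,0,0],
    [3,-0.1,0,0,0,0],
    [3,0,0,0,0,0],
    [3,-0.1,0,0,0,0],
    [3,-0.1,0,0,0,0],
    [2,0,0,0,0,0],
    [0,0,0,0,0,0]
  ]
}}

```text
time: 12.05
tcp_pos: [0.5495, -0.3336, 0.0216]
tool_rot: [0.0, 0.723, 0.691, -0.0]
force: [0.5, -4.7, 2.9]
gripper_width: 0.0613
gripper_force: 47.2
```

```bash
python3 - <<'E'
from h import *
p,r,s=tool();print(s["time"],p,s["force"],s["ft_torque"],r.as_matrix()[:,0].round(3))
ci=camera_info("wrist");im=capture("wrist");cv2.imwrite("pics/w5.png",im[:,:,::-1])
mo=mask(im,"orange")
for v in range(100,320,20):
    u=np.where(mo[v,150:480])[0]+150
    if len(u)>5: print(v,cast("wrist",[[u[0],v],[u[-1]+1,v]],.044,ci)[:,:2].round(4).tolist())
u=np.where(mo[:,262])[0];print(u[0],u[-1],cast("wrist",[[262,u[0]],[262,u[-1]]],.044,ci).round(4).tolist())
E
```

```text
12.05 [ 0.54948903 -0.33356687  0.02156327] [ 0.53209997 -4.65442832  2.9230105 ] [-0.76825154  0.10944519  0.01848219] [ 0.045  0.999 -0.001]
120 [[0.5289, -0.2609], [0.5545, -0.2625]]
140 [[0.5287, -0.2689], [0.5542, -0.2703]]
160 [[0.5284, -0.2769], [0.5543, -0.2783]]
180 [[0.528, -0.2852], [0.5539, -0.2864]]
200 [[0.528, -0.2937], [0.554, -0.2949]]
220 [[0.528, -0.3026], [0.5537, -0.3037]]
240 [[0.5188, -0.3118], [0.5805, -0.3146]]
260 [[0.5184, -0.3218], [0.5805, -0.3246]]
280 [[0.5187, -0.3326], [0.5802, -0.3355]]
300 [[0.5184, -0.3443], [0.5799, -0.3472]]
108 314 [[0.5312, -0.2564, 0.044], [0.5207, -0.3532, 0.044]]
```

View pics/w5.png

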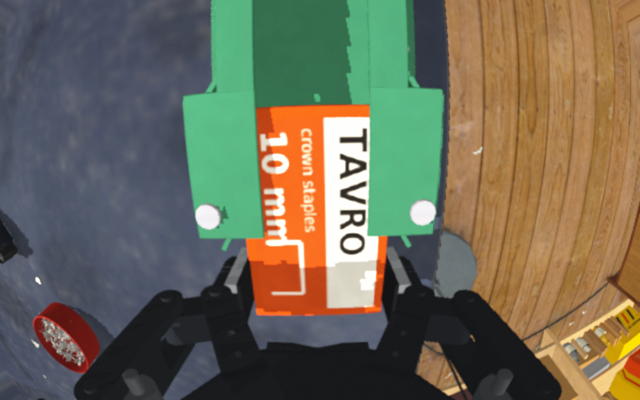

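The carton's nose is at y −0.256 and its rear at −0.353, so its centre is about 5 mm before the flap line with the flaps held open. Releasing, lifting, and coming back down behind it with the fingers shut.

Call:
{"name": "play_rows", "arguments": {
  "jaw": -1,
  "rows": [
    [0,0,0,0,0,0],
    [0,0,0,0,0,0],
    [0,0,0,0,0,0],
    [0,0,0,0,0,0],
    [0,0,-5,0,0,0],
    [0,0,-15,0,0,0],
    [0,0,-25,0,0,0],
    [0,0,-25,0,0,0],
    [0,0,-10,0,0,-1.4]
  ]
}}

```text
time: 13.0
tcp_pos: [0.5512, -0.3349, 0.1059]
tool_rot: [0.003, 0.714, 0.7, 0.0]
force: [-0.2, -0.7, 0.6]
gripper_width: 0.0855
gripper_force: 0.0
```

Call:
{"name": "play_rows", "arguments": {
  "jaw": 1,
  "rows": [
    [-10,0,0,0,0,0],
    [-15,0,0,0,0,0],
    [-15,0,0,0,0,0],
    [-5,0,0,0,0,0],
    [0,0,0,0,0,0],
    [0,0,0,0,0,0],
    [0,0,0,0,0,0],
    [0,0,0,0,0,0],
    [0,0,0,0,0,0],
    [0,0,0,0,0,0]
  ]
}}

```text
time: 14.0
tcp_pos: [0.5487, -0.3782, 0.1016]
tool_rot: [0.0, 0.714, 0.7, -0.0]
force: [0.1, 0.5, 0.3]
gripper_width: -0.0001
gripper_force: 0.0
```

```bash
python3 - <<'E'
from h import *
p,r,s=tool();print(s["time"],p,s["force"],s["gripper_width"],r.as_matrix()[:,0].round(3))
ci=camera_info("wrist");im=capture("wrist");cv2.imwrite("pics/w6.png",im[:,:,::-1])
mo=mask(im,"orange")
c=[c for c in comps(mo[:,200:430],800)]
print([cv2.boundingRect(x) for x in c])
for u in (285,300,330,345):
    v=np.where(mo[:,u])[0]
    if len(v):print(u,v[0],v[-1],cast("wrist",[[u,v[0]],[u,v[-1]+1]],.044,ci)[:,:2].round(4).tolist())
E
```

```text
14.0 [ 0.54868064 -0.37824689  0.10159896] [0.14178616 0.45600418 0.28921898] -9.038960126439695e-05 [ 0.02  1.   -0.  ]
[(69, 36, 97, 148)]
285 37 183 [[0.5304, -0.2567], [0.5271, -0.354]]
300 36 183 [[0.5399, -0.2565], [0.5372, -0.3542]]
330 36 183 [[0.5589, -0.2569], [0.5574, -0.3547]]
345 37 183 [[0.5684, -0.2576], [0.5675, -0.3548]]
```

View pics/w6.png

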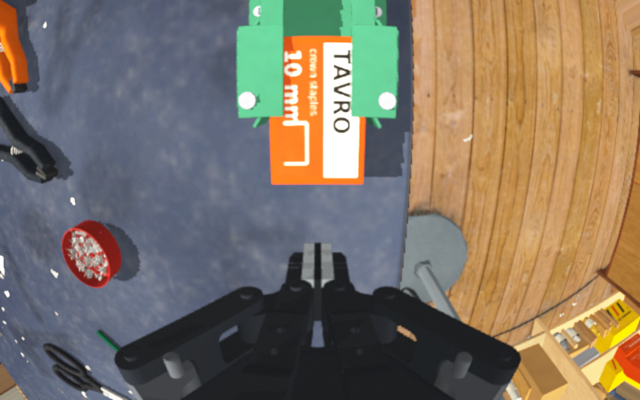

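The carton is unmoved, with its rear edge at row 183 (y −0.354). The shut fingers are centred on it at column 318. Lowering behind it.

Call:
{"name": "play_rows", "arguments": {
  "rows": [
    [0,0,15,0,0,0],
    [0,0,25,0,0,0],
    [0,0,25,0,0,0],
    [0,0,10,0,0,0],
    [0,0,3,0,0,0],
    [0,0,0,0,0,0],
    [5,0,0,0,0,0],
    [4,0,0,0,0,0],
    [2,0,0,0,0,0],
    [2,0,0,0,0,0]
  ]
}}

```text
time: 15.05
tcp_pos: [0.5491, -0.3653, 0.0241]
tool_rot: [0.0, 0.714, 0.7, 0.0]
force: [-0.2, -0.1, -1.0]
gripper_width: -0.0001
gripper_force: 0.0
```

Call:
{"name": "play_rows", "arguments": {
  "rows": [
    [2,0,0,0,0,0],
    [2,0,0,0,0,0],
    [2,0,0,0,0,0],
    [2,0,0,0,0,0]
  ]
}}

```text
time: 15.45
tcp_pos: [0.5493, -0.3582, 0.0241]
tool_rot: [0.001, 0.714, 0.7, -0.0]
force: [-0.9, -4.4, 1.4]
gripper_width: 0.0004
gripper_force: 2.2
```

Call:
{"name": "play_rows", "arguments": {
  "rows": [
    [2.5,0,0,0,0,0],
    [2.5,0,0,0,0,0],
    [2.5,0,0,0,0,0],
    [2.5,0,0,0,0,0],
    [2.5,0,0,0,0,0],
    [2.5,0,0,0,0,0]
  ]
}}

```text
time: 16.05
tcp_pos: [0.5497, -0.3428, 0.0241]
tool_rot: [0.001, 0.714, 0.7, -0.0]
force: [-0.7, -4.3, 2.9]
gripper_width: -0.0001
gripper_force: 2.6
```

Call:
{"name": "play_rows", "arguments": {
  "rows": [
    [2.5,0,0,0,0,0],
    [2.5,0,0,0,0,0],
    [2.5,0,0,0,0,0],
    [2.5,0,0,0,0,0],
    [2.5,0,0,0,0,0],
    [2.5,0,0,0,0,0]
  ]
}}

```text
time: 16.65
tcp_pos: [0.55, -0.3278, 0.0241]
tool_rot: [0.001, 0.714, 0.7, -0.0]
force: [-0.7, -4.9, 3.2]
gripper_width: -0.0002
gripper_force: 2.6
```

```bash
python3 - <<'E'
from h import *
p,r,s=tool();print(s["time"],p,s["force"],s["ft_torque"])
ci=camera_info("wrist");im=capture("wrist")
mo=mask(im,"orange");mg=mask(im,"green")
for v in range(40,200,15):
    u=np.where(mo[v,200:440])[0]+200; g=np.where(mg[v,200:440])[0]+200
    sg=[cast("wrist",[[a[0],v],[a[-1]+1,v]],.05,ci)[:,0].round(4).tolist() for a in np.split(g,np.where(np.diff(g)>5)[0]+1) if len(a)>5]
    if len(u)>5: print(v,cast("wrist",[[u[0],v],[u[-1]+1,v]],.044,ci)[:,:2].round(4).tolist(),sg)
for u in (285,300,330,345):
    v=np.where(mo[:300,u])[0]
    if len(v):print(u,v[0],v[-1],cast("wrist",[[u,v[0]],[u,v[-1]+1]],.044,ci)[:,:2].round(4).tolist())
E
```

```text
16.65 [ 0.54999702 -0.32777437  0.02407204] [-0.71395073 -4.8644869   3.22215208] [-0.82772655  0.03241329 -0.01998597]
40 [[0.5297, -0.2235], [0.5555, -0.2247]] [[0.5132, 0.5304], [0.5728, 0.5901]]
55 [[0.5296, -0.2297], [0.5553, -0.2308]] [[0.5131, 0.5303], [0.5726, 0.5899]]
70 [[0.5295, -0.2358], [0.5552, -0.2369]] [[0.5129, 0.5301], [0.5725, 0.5898]]
85 [[0.5293, -0.2418], [0.5551, -0.2428]] [[0.5127, 0.53], [0.5725, 0.5898]]
100 [[0.5291, -0.2478], [0.555, -0.2488]] [[0.5116, 0.5298], [0.5721, 0.5907]]
115 [[0.5292, -0.2539], [0.5549, -0.2547]] [[0.5053, 0.5299], [0.5721, 0.5993]]
130 [[0.5289, -0.2599], [0.5544, -0.2607]] [[0.5049, 0.5296], [0.5721, 0.5995]]
145 [[0.5286, -0.266], [0.5543, -0.2667]] [[0.5043, 0.5293], [0.5718, 0.5999]]
160 [[0.5287, -0.2721], [0.5542, -0.2728]] [[0.5037, 0.5294], [0.5715, 0.6003]]
175 [[0.5283, -0.2784], [0.5541, -0.2791]] [[0.503, 0.5294], [0.5716, 0.6008]]
190 [[0.5282, -0.2849], [0.554, -0.2854]] [[0.5021, 0.5289], [0.5714, 0.6009]]
285 28 257 [[0.5393, -0.2191], [0.5352, -0.317]]
300 28 258 [[0.5451, -0.2194], [0.542, -0.3176]]
330 28 257 [[0.5567, -0.2197], [0.5555, -0.3174]]
345 28 258 [[0.5626, -0.2197], [0.5623, -0.3181]]
```

Aligned with the slot to within about 0.2°. Rear end is about 19 mm before the flap line, so I'm going on in.

Call:
{"name": "play_rows", "arguments": {
  "rows": [
    [2.5,0,0,0,0,0],
    [2.5,0,0,0,0,0],
    [2.5,0,0,0,0,0],
    [2.5,0,0,0,0,0],
    [2.5,0,0,0,0,0],
    [2.5,0,0,0,0,0],
    [2.5,0,0,0,0,0],
    [2.5,0,0,0,0,0]
  ]
}}

```text
time: 17.5
tcp_pos: [0.5503, -0.3078, 0.024]
tool_rot: [0.001, 0.714, 0.7, -0.0]
force: [-0.4, -5.6, 3.1]
gripper_width: -0.0003
gripper_force: 2.6
```

Call:
{"name": "play_rows", "arguments": {
  "rows": [
    [2.5,0,0,0,0,0],
    [2.5,0,0,0,0,0],
    [2.5,0,0,0,0,0],
    [2.5,0,0,0,0,0],
    [2.5,0,0,0,0,0],
    [2.5,0,0,0,0,0],
    [2.5,0,0,0,0,0],
    [2.5,0,0,0,0,0]
  ]
}}

```text
time: 18.3
tcp_pos: [0.5508, -0.2878, 0.024]
tool_rot: [0.001, 0.714, 0.7, -0.0]
force: [0.1, -5.2, 2.1]
gripper_width: 0.0001
gripper_force: 2.7
```

Call:
{"name": "play_rows", "arguments": {
  "rows": [
    [2,0,0,0,0,0],
    [2,0,0,0,0,0],
    [2,0,0,0,0,0],
    [2,0,0,0,0,0],
    [2,0,0,0,0,0]
  ]
}}

```text
time: 18.8
tcp_pos: [0.5509, -0.2778, 0.024]
tool_rot: [0.001, 0.714, 0.7, -0.0]
force: [-0.2, -5.2, 2.7]
gripper_width: -0.0
gripper_force: 2.7
```

Call:
{"name": "play_rows", "arguments": {
  "rows": [
    [2,0,0,0,0,0],
    [2,0,0,0,0,0],
    [2,0,0,0,0,0],
    [2,0,0,0,0,0]
  ]
}}

```text
time: 19.2
tcp_pos: [0.5511, -0.2698, 0.024]
tool_rot: [0.001, 0.714, 0.7, -0.0]
force: [0.7, -5.2, 2.6]
gripper_width: -0.0003
gripper_force: 2.7
```

Rear end ≈ 40 mm past the flap line. Now feeling for the stop in small steps.

Call:
{"name": "play_rows", "arguments": {
  "rows": [
    [1.5,0,0,0,0,0],
    [1.5,0,0,0,0,0],
    [1.5,0,0,0,0,0],
    [1.5,0,0,0,0,0]
  ]
}}

```text
time: 19.6
tcp_pos: [0.5508, -0.2633, 0.0234]
tool_rot: [-0.0, 0.714, 0.7, -0.0]
force: [0.6, -3.9, 1.9]
gripper_width: 0.0001
gripper_force: 2.6
```

Call:
{"name": "play_rows", "arguments": {
  "rows": [
    [1,0,0,0,0,0],
    [1,0,0,0,0,0],
    [1,0,0,0,0,0]
  ]
}}

```text
time: 19.9
tcp_pos: [0.5509, -0.2604, 0.0234]
tool_rot: [-0.0, 0.714, 0.7, -0.0]
force: [-0.1, -4.0, 1.0]
gripper_width: 0.0
gripper_force: 2.5
```

Call:
{"name": "play_rows", "arguments": {
  "rows": [
    [0.7,0,0,0,0,0],
    [0.7,0,0,0,0,0],
    [0.6,0,0,0,0,0]
  ]
}}

```text
time: 20.2
tcp_pos: [0.5508, -0.259, 0.0234]
tool_rot: [0.0, 0.714, 0.7, -0.001]
force: [-2.1, -6.8, 1.1]
gripper_width: -0.0001
gripper_force: 3.9
```

Call:
{"name": "play_rows", "arguments": {
  "rows": [
    [0.5,0,0,0,0,0],
    [0.5,0,0,0,0,0],
    [0,0,0,0,0,0]
  ]
}}

```text
time: 20.5
tcp_pos: [0.5507, -0.259, 0.0235]
tool_rot: [0.001, 0.714, 0.7, -0.001]
force: [-1.6, -9.1, -1.6]
gripper_width: -0.0003
gripper_force: 4.8
```

Call:
{"name": "play_rows", "arguments": {
  "rows": [
    [0.5,0,0,0,0,0],
    [0,0,0,0,0,0]
  ]
}}

```text
time: 20.7
tcp_pos: [0.5507, -0.259, 0.0236]
tool_rot: [0.001, 0.714, 0.7, -0.001]
force: [-1.0, -9.9, -0.9]
gripper_width: -0.0002
gripper_force: 5.5
```

The tool has stalled at y −0.259 with force rising, which is probably the stop. I'll check numerically with the cameras where the carton's ends are.

```bash
python3 - <<'E'
from h import *
p,r,s=tool();print(s["time"],p,s["force"])
ci=camera_info("wrist");im=capture("wrist");mo=mask(im,"orange")
for u in (285,300,345):
    v=np.where(mo[:300,u])[0]
    if len(v):print(u,v[0],v[-1],cast("wrist",[[u,v[0]],[u,v[-1]+1]],.044,ci)[:,:2].round(4).tolist(),im[max(0,v[0]-14):v[0]+3,u].tolist())
t=capture("top");mt=mask(t,"orange")
for v in range(144,160,3):
    u=np.where(mt[v,200:330])[0]+200
    if len(u):print(v,u[0],u[-1],cast("top",[[u[0],v],[u[-1]+1,v]],.044)[:,1].round(4),t[v,u[0]-10:u[0]+2].tolist())
E
```

```text
20.7 [ 0.55071791 -0.25897573  0.02356552] [-1.01779705 -9.85099212 -0.92608772]
285 27 258 [[0.5401, -0.1501], [0.536, -0.2484]] [[57, 105, 78], [67, 86, 77], [95, 100, 104], [106, 110, 113], [107, 111, 114], [107, 112, 116], [105, 111, 116], [101, 108, 110], [88, 93, 95], [67, 72, 74], [48, 52, 53], [39, 42, 43], [29, 33, 34], [28, 30, 33], [100, 43, 33], [228, 83, 30], [255, 115, 30]]
300 27 259 [[0.5459, -0.1504], [0.5428, -0.249]] [[65, 105, 84], [92, 101, 100], [105, 108, 112], [105, 109, 113], [106, 111, 114], [106, 111, 114], [104, 109, 113], [98, 104, 107], [82, 87, 90], [61, 66, 67], [47, 50, 51], [42, 44, 47], [39, 42, 46], [61, 44, 46], [159, 64, 43], [247, 97, 33], [255, 119, 29]]
345 28 259 [[0.5632, -0.151], [0.563, -0.2495]] [[82, 100, 94], [100, 106, 109], [103, 109, 112], [103, 110, 113], [104, 112, 114], [106, 112, 115], [103, 107, 112], [91, 95, 100], [71, 75, 77], [51, 53, 55], [41, 41, 43], [34, 34, 37], [35, 36, 40], [98, 49, 42], [221, 81, 33], [255, 112, 27], [254, 120, 29]]
```

The carton's nose meets the dark stop pad in the wrist view, and its rear is about 50 mm past the flap line. One slightly firmer press, then I'll relax a little and lift straight up.

Call:
{"name": "play_rows", "arguments": {
  "rows": [
    [0.5,0,0,0,0,0],
    [0.5,0,0,0,0,0],
    [0,0,0,0,0,0],
    [0,0,0,0,0,0]
  ]
}}

```text
time: 21.2
tcp_pos: [0.5509, -0.259, 0.0238]
tool_rot: [0.002, 0.714, 0.7, -0.002]
force: [-2.6, -13.9, -1.5]
gripper_width: -0.0004
gripper_force: 7.0
```

Call:
{"name": "play_rows", "arguments": {
  "rows": [
    [-1,0,0,0,0,0],
    [-1,0,0,0,0,0],
    [-0.7,0,0,0,0,0],
    [0,0,0,0,0,0]
  ]
}}

```text
time: 21.6
tcp_pos: [0.5507, -0.2591, 0.0234]
tool_rot: [-0.0, 0.714, 0.7, -0.0]
force: [-1.1, -5.6, 0.4]
gripper_width: 0.0001
gripper_force: 2.8
```

Call:
{"name": "play_rows", "arguments": {
  "rows": [
    [-0.7,0,0,0,0,0],
    [0,0,-3,0,0,0],
    [0,0,-8,0,0,0],
    [0,0,-10,0,0,0]
  ]
}}

```text
time: 22.0
tcp_pos: [0.5503, -0.2586, 0.044]
tool_rot: [-0.001, 0.714, 0.7, -0.0]
force: [0.6, -2.1, -1.5]
gripper_width: 0.0002
gripper_force: 1.1
```

Call:
{"name": "play_rows", "arguments": {
  "rows": [
    [0,0,-15,0,0,0],
    [0,0,-20,0,0,0],
    [0,0,-30,0,0,0],
    [0,0,-30,0,0,0],
    [0,0,0,0,0,0],
    [0,0,0,0,0,0],
    [0,0,0,0,0,0]
  ]
}}

```text
time: 22.7
tcp_pos: [0.5504, -0.2585, 0.1386]
tool_rot: [-0.001, 0.714, 0.7, 0.0]
force: [0.8, -0.2, 0.1]
gripper_width: 0.0004
gripper_force: 0.0
```

```bash
python3 - <<'E'
from h import *
p,r,s=tool();print(s["time"],p,s["force"])
ci=camera_info("wrist");im=capture("wrist");mo=mask(im,"orange")
for u in (290,310,345):
    v=np.where(mo[:300,u])[0]
    if len(v):
        print(u,v[0],v[-1],cast("wrist",[[u,v[0]],[u,v[-1]+1]],.044,ci)[:,:2].round(4).tolist())
fl=[]
hsv=cv2.cvtColor(im,cv2.COLOR_RGB2HSV);w=cv2.inRange(hsv,(0,0,140),(180,45,255))
c=[cv2.boundingRect(x) for x in cv2.findContours(w[:300],0,2)[0] if cv2.contourArea(x)>25]
for b in c:
    if 240<b[0]<400: print(b,cast("wrist",[[b[0],b[1]+b[3]/2],[b[0]+b[2],b[1]+b[3]/2]],.042,ci)[:,:2].round(4).tolist())
E
```

```text
22.7 [ 0.55039286 -0.25845248  0.13864501] [ 0.7908366  -0.21507442  0.08528086]
310 64 189 [[0.5467, -0.1509], [0.5443, -0.2495]]
345 64 188 [[0.5729, -0.1512], [0.5723, -0.2492]]
(322, 276, 11, 10) [[0.5526, -0.3366], [0.5627, -0.3369]]
(322, 255, 10, 11) [[0.5529, -0.3149], [0.5617, -0.3151]]
(391, 243, 66, 53) [[0.6158, -0.3269], [0.6836, -0.3324]]
(364, 243, 14, 12) [[0.5897, -0.3045], [0.6023, -0.3051]]
(294, 242, 19, 25) [[0.5285, -0.3085], [0.5451, -0.3087]]
(260, 242, 13, 13) [[0.4988, -0.3024], [0.5104, -0.3024]]
(308, 228, 36, 25) [[0.5412, -0.295], [0.5721, -0.2957]]
(366, 150, 7, 10) [[0.5891, -0.2222], [0.5947, -0.2222]]
(264, 150, 8, 10) [[0.5086, -0.2205], [0.515, -0.2207]]
(291, 125, 20, 49) [[0.5302, -0.2168], [0.5459, -0.2172]]
(292, 107, 10, 15) [[0.532, -0.1894], [0.5396, -0.1897]]
(292, 88, 13, 11) [[0.5324, -0.1731], [0.5423, -0.1735]]
(291, 78, 14, 8) [[0.5319, -0.1642], [0.5426, -0.1646]]
(323, 71, 26, 114) [[0.5555, -0.2005], [0.5756, -0.2007]]
```

Call:
{"name": "play_rows", "arguments": {
  "rows": [
    [-20,0,-20,0,0,0],
    [-40,0,-20,0,0,0],
    [-40,0,0,0,0,0],
    [-20,0,0,0,0,0],
    [0,0,0,0,0,0],
    [0,0,0,0,0,0]
  ]
}}

```text
time: 23.35
tcp_pos: [0.548, -0.3782, 0.1777]
tool_rot: [-0.002, 0.714, 0.7, 0.0]
force: [0.4, 0.6, -0.1]
gripper_width: -0.0004
gripper_force: 0.0
```

```bash
python3 - <<'E'
from h import *
p,r,s=tool();print(s["time"],p,s["force"])
ci=camera_info("wrist");im=capture("wrist");mo=mask(im,"orange")
g=cv2.inRange(cv2.cvtColor(im,cv2.COLOR_RGB2HSV),(0,0,130),(180,50,255))
for u in range(292,346,6):
    v=np.where(g[:300,u])[0];q=cast("wrist",np.c_[np.full(len(v),u),v].astype(float),.042,ci);k=(q[:,1]<-.255)&(q[:,1]>-.33)
    print(u,v[k].tolist(),q[k].round(3)[[0,-1]].tolist() if k.any() else None)
v=np.where(mo[:,318])[0];print(cast("wrist",[[318,v[0]],[318,v[-1]+1]],.044,ci).round(4))
S=capture("side");S0=cv2.imread("pics/side0.png")[:,:,::-1]
print("side flap px now/before",S[182:192:3,336:356:5].tolist(),S0[182:192:3,336:356:5].tolist())
E
```

```text
23.35 [ 0.5479781  -0.37818495  0.1776737 ] [ 0.38252342  0.61229646 -0.14729554]
292 [] None
298 [99, 100, 101] [[0.532, -0.297, 0.042], [0.532, -0.298, 0.042]]
304 [98, 99, 100, 101, 102] [[0.537, -0.296, 0.042], [0.537, -0.3, 0.042]]
310 [98, 99, 100, 101, 102] [[0.543, -0.296, 0.042], [0.543, -0.3, 0.042]]
316 [98, 99, 100, 101, 102] [[0.548, -0.296, 0.042], [0.548, -0.3, 0.042]]
322 [98, 99, 100, 101] [[0.553, -0.296, 0.042], [0.553, -0.299, 0.042]]
328 [98, 99, 100, 101, 102] [[0.559, -0.296, 0.042], [0.559, -0.3, 0.042]]
334 [99, 100, 101, 102] [[0.564, -0.297, 0.042], [0.564, -0.3, 0.042]]
340 [99, 100, 101, 102] [[0.569, -0.297, 0.042], [0.569, -0.3, 0.042]]
[[ 0.5517 -0.2053  0.044 ]
 [ 0.5506 -0.2548  0.044 ]]
side flap px now/before [[[144, 152, 145], [173, 168, 169], [167, 161, 163], [169, 163, 165]], [[168, 162, 164], [164, 158, 161], [168, 163, 165], [167, 163, 165]], [[168, 164, 165], [165, 161, 163], [168, 164, 165], [167, 168, 166]], [[172, 166, 169], [144, 148, 143], [73, 123, 94], [94, 153, 120]]] [[[138, 147, 139], [171, 164, 166], [163, 157, 160], [165, 160, 161]], [[164, 158, 160], [161, 154, 156], [164, 158, 161], [164, 159, 160]], [[165, 159, 160], [163, 158, 159], [167, 161, 163], [162, 163, 161]], [[167, 162, 164], [140, 143, 140], [71, 120, 92], [93, 152, 118]]]
```

Both flaps lie straight across the mouth again, in the same place as at the start, and the carton is behind them. Handing in.

```bash
python3 -c "
from cell import *
print(finish_job())"
```

```text
the job is handed in; nothing more can be done
None
```

The orange carton is in the dispenser, pressed against the end stop with about 14 N of push at the tool; both flaps are shut behind it, the bystanders were never approached, and the job is handed in (no verdict was returned).

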